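# Stroke-test the pump plungers and reject the one that binds

### The job

Try all three plungers of the pump block by pressing each one down through its stroke: the two that slide evenly are to be left fully home, collar down on the block; on the one whose resistance climbs part-way, stop at once and do not force it. Once both good ones are home, draw the binding plunger out of its bore and set it down, not drop it, inside the reject tray. Leave everything else on the bench where it is.

Things in the scene. Friction and masses are not known exactly. Their poses are not given: they have to be found in the camera images.
- block: Grey pump block bolted to the bench, 80 (its x) x 240 (its y) x 70 mm high, with three vertical bores in a row along its y axis, 70 mm apart (at y = -70, 0, +70 mm). Origin: centre of its underside; z up. Four flat screw heads (3 mm high) at the top corners, two brass port plugs on the -x side; nothing else stands on its top but the plungers.
- bore_1 (a point): Centre of the mouth of bore 1 (at the -y end of the block), in the plane of the block's top; axes as the block's. The bore is 25.6 mm wide and runs straight down.
- bore_2 (a point): Centre of the mouth of bore 2 (in the middle of the block), in the plane of the block's top; axes as the block's. The bore is 25.6 mm wide and runs straight down.
- bore_3 (a point): Centre of the mouth of bore 3 (at the +y end of the block), in the plane of the block's top; axes as the block's. The bore is 25.6 mm wide and runs straight down.
- plunger_1: Steel plunger, loose in bore 1: stem 24 mm wide, 45 mm long; above it a collar 36 mm wide, 5 mm thick; on that a round knob 24 mm wide, 32 mm high; 0.15 kg. All three look alike. Origin: on the axis at the collar's underside (knob top 37 mm above, stem foot 45 mm below); z up the axis. Starts with the collar 20 mm above the block; home, the collar lies on the block. A straight pull takes it out.
- plunger_2: Steel plunger, loose in bore 2: stem 24 mm wide, 45 mm long; above it a collar 36 mm wide, 5 mm thick; on that a round knob 24 mm wide, 32 mm high; 0.15 kg. All three look alike. Origin: on the axis at the collar's underside (knob top 37 mm above, stem foot 45 mm below); z up the axis. Starts with the collar 20 mm above the block; home, the collar lies on the block. A straight pull takes it out.
- plunger_3: Steel plunger, loose in bore 3: stem 24 mm wide, 45 mm long; above it a collar 36 mm wide, 5 mm thick; on that a round knob 24 mm wide, 32 mm high; 0.15 kg. All three look alike. Origin: on the axis at the collar's underside (knob top 37 mm above, stem foot 45 mm below); z up the axis. Starts with the collar 20 mm above the block; home, the collar lies on the block. A straight pull takes it out.
- cup_1: Brass drag cup inside bore 1, under the plunger's foot, which only rests on it. Origin: centre of its top. Slides down with an even drag of 5 N and stays there. In one of the three bores, not known which, it binds: 5 to 9 mm into the stroke resistance starts to climb by 3.5 N per mm, and the plunger springs back a few mm when let go. Over 18 N on a cup is forcing it (the block, not the cup, takes the load of a plunger that is home).
- cup_2: Brass drag cup inside bore 2, under the plunger's foot, which only rests on it. Origin: centre of its top. Slides down with an even drag of 5 N and stays there. In one of the three bores, not known which, it binds: 5 to 9 mm into the stroke resistance starts to climb by 3.5 N per mm, and the plunger springs back a few mm when let go. Over 18 N on a cup is forcing it (the block, not the cup, takes the load of a plunger that is home).
- cup_3: Brass drag cup inside bore 3, under the plunger's foot, which only rests on it. Origin: centre of its top. Slides down with an even drag of 5 N and stays there. In one of the three bores, not known which, it binds: 5 to 9 mm into the stroke resistance starts to climb by 3.5 N per mm, and the plunger springs back a few mm when let go. Over 18 N on a cup is forcing it (the block, not the cup, takes the load of a plunger that is home).
- tray: Reject tray: open steel tray fixed to the bench, 200 (its x) x 150 (its y) x 40 mm high, walls and floor 4 to 5 mm thick, empty. Origin: centre of its underside; z up.
- fitting: Bystander: brass hose fitting standing in front of the block, 30 mm across, 40 mm high. Origin: centre of its foot.
- seal_ring: Bystander: dark steel ring lying behind the block, 56 mm across, 10 mm high. Origin: centre of its underside.
- wrench: Bystander: steel wrench 200 mm long, lying left of the block.
- spray_bottle: Bystander: white bottle, 70 mm across, 190 mm high. Origin: centre of its foot.
- bearing: Bystander: steel bearing ring lying just beyond the tray, 42 mm across, 14 mm high. Origin: centre of its underside.
- socket: Bystander: steel wrench socket standing behind the block, 26 mm across, 35 mm high. Origin: centre of its foot.
Things that resemble listed ones, but are neither listed nor needed, are in the scene too. Leave any brown look-alike of the plunger_2 alone. Leave any blue or pink look-alike of the plunger_1 alone.

How it is judged:
On the way:
1. two plungers are fully home (collar within 3 mm of the block) and the third, still in its bore, has been tried: pressed down by at least 3.5 mm (((z of plunger_2 in the frame of bore_2 below 0.003 m and horizontal distance between plunger_2 and bore_2 below 0.004 m and angle between each of plunger_2, plunger_3's own z axis and vertical below 0.08 rad and z of plunger_3 in the frame of bore_3 below 0.003 m and horizontal distance between plunger_3 and bore_3 below 0.004 m and z of plunger_1 in the frame of bore_1 below 0.0165 m and horizontal distance between plunger_1 and bore_1 below 0.006 m) or (z of plunger_1 in the frame of bore_1 below 0.003 m and horizontal distance between plunger_1 and bore_1 below 0.004 m and angle between each of plunger_1, plunger_3's own z axis and vertical below 0.08 rad and z of plunger_3 in the frame of bore_3 below 0.003 m and horizontal distance between plunger_3 and bore_3 below 0.004 m and z of plunger_2 in the frame of bore_2 below 0.0165 m and horizontal distance between plunger_2 and bore_2 below 0.006 m) or (z of plunger_1 in the frame of bore_1 below 0.003 m and horizontal distance between plunger_1 and bore_1 below 0.004 m and angle between each of plunger_1, plunger_2's own z axis and vertical below 0.08 rad and z of plunger_2 in the frame of bore_2 below 0.003 m and horizontal distance between plunger_2 and bore_2 below 0.004 m and z of plunger_3 in the frame of bore_3 below 0.0165 m and horizontal distance between plunger_3 and bore_3 below 0.006 m))), for 0.2 s.
At the end, for the whole second after the job is handed in: The two free plungers are fully home in their own bores (collar within 3 mm of the block's top, upright, centred), and the binding plunger is at rest, standing or lying, inside the reject tray (its origin within the tray's outline and less than 60 mm above the bench) (((z of plunger_2 in the frame of bore_2 below 0.003 m and horizontal distance between plunger_2 and bore_2 below 0.004 m and angle between each of plunger_2, plunger_3's own z axis and vertical below 0.08 rad and z of plunger_3 in the frame of bore_3 below 0.003 m and horizontal distance between plunger_3 and bore_3 below 0.004 m and x of plunger_1 in the frame of tray between -0.1 and 0.1 m and y of plunger_1 in the frame of tray between -0.075 and 0.075 m and height (world z) of plunger_1 below 0.06 m and linear speed of plunger_1 below 0.03 m/s) or (z of plunger_1 in the frame of bore_1 below 0.003 m and horizontal distance between plunger_1 and bore_1 below 0.004 m and angle between each of plunger_1, plunger_3's own z axis and vertical below 0.08 rad and z of plunger_3 in the frame of bore_3 below 0.003 m and horizontal distance between plunger_3 and bore_3 below 0.004 m and x of plunger_2 in the frame of tray between -0.1 and 0.1 m and y of plunger_2 in the frame of tray between -0.075 and 0.075 m and height (world z) of plunger_2 below 0.06 m and linear speed of plunger_2 below 0.03 m/s) or (z of plunger_1 in the frame of bore_1 below 0.003 m and horizontal distance between plunger_1 and bore_1 below 0.004 m and angle between each of plunger_1, plunger_2's own z axis and vertical below 0.08 rad and z of plunger_2 in the frame of bore_2 below 0.003 m and horizontal distance between plunger_2 and bore_2 below 0.004 m and x of plunger_3 in the frame of tray between -0.1 and 0.1 m and y of plunger_3 in the frame of tray between -0.075 and 0.075 m and height (world z) of plunger_3 below 0.06 m and linear speed of plunger_3 below 0.03 m/s))); the robot touches nothing.
It fails at once if a plunger was forced: more than 18 N on the cup under it (contact force between plunger_1 and cup_1 above 18 N or contact force between plunger_2 and cup_2 above 18 N or contact force between plunger_3 and cup_3 above 18 N).
It fails at once if a plunger was dropped: falling faster than 1 m/s (about 5 cm) with no finger on it ((linear speed of plunger_1 above 1 m/s and contact force between the fingers and plunger_1 below 0.1 N) or (linear speed of plunger_2 above 1 m/s and contact force between the fingers and plunger_2 below 0.1 N) or (linear speed of plunger_3 above 1 m/s and contact force between the fingers and plunger_3 below 0.1 N)).
It fails at once if a bystander was moved by more than 30 mm (distance of any of fitting, seal_ring, wrench, spray_bottle, bearing, socket from where it was at the start of the episode above 0.03 m).
It also fails if it takes over 67 s, if anything falls off the work surface, if the arm or the gripper's body presses on something with over 40 N, if the wrist force passes 120 N, or if a joint passes its speed limit or range.

### The arm

A 6-joint arm with a two-finger parallel gripper is mounted at the origin on the work surface. World frame = base frame: x ahead of the robot, y to its left, z up, the work surface at z = 0. Lengths are in m, angles in rad, forces in N, time in s.
With the tool pointing down it reaches from about 0.425 to 0.925 m from the base axis. Payload 12.5 kg.
Tool frame: the origin (TCP) lies at the very end of the fingers, on their centre line; the grasp point (between the pads) lies 19 mm behind it; z points along the fingers, y is the direction in which the jaws open and shut (so a half turn about z gives the same grasp; the last joint's range is limited). The gripper opens to 85 mm and grips with 20 to 120 N. Pads are 22 mm wide; open, the fingers measure 114 mm over their backs; the gripper's body (76 mm by 85 mm) begins 54 mm behind the grasp point. The pads swing forward as they close: fully open they stand 13 mm farther back than shut.
Start: joints at [1.071, 0.491, 1.559, -0, 1.092, -0.106], TCP at [0.24, 0.577, 0.205] pointing down, gripper open.
Joint ranges: [-3.1, 3.1], [-0.84, 2.19], [0.05, 2.79], [-1.13, 4.28], [0.06, 2.93], [-2.69, 2.69]. Speed limits (rad/s): [2.22, 2.22, 2.79, 3.14, 3.14, 3.14].

### API

Orientations are given as [roll, pitch, yaw] about the fixed x, y, z axes, in that order (R = Rz(yaw) Ry(pitch) Rx(roll)).
In Python, from plant import status, vision, ctrl gives the robot as it stands. The module is installed in compiled form; this text tells all that it offers.
- The arm moves only by the tool move_arm, never from a script. Its argument "commands" is a list of rows, each an object with "linear": the shift along the tool's x, y, z in m, a list of three; "angular": the turn, a rotation vector about the tool's x, y, z in rad, a list of three; "hand": the opening, from 0 (shut) to 1 (fully open). A call has 1 to 10 rows; each row is the pose to reach, as a shift and turn from the pose measured when the call began, along the tool's axes at that moment; what a row does not reach only later rows make up. A row lasts 1/10 s, in which the tool goes at most 50 mm and 8.59 degrees, less where a joint would pass 70% of its speed; a pose out of reach is approached as far as the arm can. A call with a gripper value outside its range is refused whole. The fingers move at their own pace and stop on an object; "newtons" is the grip in N (left out, the last holds). Time passes only in rows, so rows that repeat a pose let the fingers close. It gives the time, the measured TCP pose, the force and the opening at its end, in the units of the state.
- status.read_state(): the state, without advancing time (a new reading comes with each control period).
- vision.get_image(name): name is "scene" or "top" or "wrist"; returns the picture (384x512x3 uint8, red, green, blue); there is no depth.
- vision.calibration(name): a dict with "intrinsics" (3x3 intrinsics, pixels), "camera_from_world" (4x4, takes a point from world to camera coordinates). Camera axes: x right, y down, z forward; pixel columns grow to the right and rows downward; lengths in m; the calibration is good to about 2 mm. A picture is of the moment at which its call begins: read the wrist's pose just before it. calibration takes no time and is no camera call; for the wrist camera it gives the pose at the moment of the call.
- ctrl.finish_job(): hands the job in, once; it reports no verdict.
The state is a dict: "clock": time; "qpos": joint angles; "qd": joint speeds; "tau": joint torques, N m; "tcp_pos": TCP position; "tool_rot": TCP orientation; "wrist_force": force on the tool from outside, world axes, zero at the start; "wrist_torque": the same for the moment, N m; "opening": finger opening in m.
Only numpy, scipy, OpenCV 4.12 (cv2) and the standard library are available. Lean on these libraries where they do the work, as an engineer would, in place of code of your own. Each camera call takes 0.05 s, during which the arm holds its last target.

## Working session

There is one attempt and no reset: what is moved stays moved. The work goes in short steps, Python scripts to look and compute and a tool call to move; the robot and the scene stay as the last step left them, time stands still between calls to the robot, and variables do not carry over. Pictures are saved under pics/ and viewed, and the job is handed in when it is done.

Besides the shell and the picture viewer there is one more tool, called after ">>>" as a command line: name --argument value ..., lists and objects as JSON in quotes. move_arm: Moves the arm, as the interface text tells. Its arguments: {"type":"object","properties":{"commands":{"type":"array","items":{"type":"object","properties":{"linear":{"type":"array","items":{"type":"number"}},"angular":{"type":"array","items":{"type":"number"}},"hand":{"type":"number"}}}},"newtons":{"type":"number"}},"required":["commands"]}

```bash
mkdir -p pics
python3 - <<'E'
from plant import status, vision, ctrl
import cv2
s=status.read_state(); print(s)
for n in ["scene","top"]:
    im=vision.get_image(n); cv2.imwrite(f"pics/{n}0.png",im[:,:,::-1])
    c=vision.calibration(n); print(n,c)
E
```

```text
{'clock': 0.0, 'qpos': array([ 1.07142793e+00,  4.91577342e-01,  1.55944473e+00, -1.02474138e-05,
        1.09174450e+00, -1.05601850e-01]), 'qd': array([0.00057489, 0.00155832, 0.00025147, 0.00057731, 0.00076192,
       0.0005851 ]), 'tau': array([-3.14791367e-03, -6.18443370e+01, -2.61595362e+01, -2.66923671e-04,
        4.08396620e-03,  1.59952452e-05]), 'tcp_pos': array([0.23964838, 0.57694267, 0.20461835]), 'tool_rot': array([-3.14042432e+00, -1.14699979e-04,  2.74783077e+00]), 'wrist_force': array([-0.61221059,  0.46481811, -0.51602402]), 'wrist_torque': array([-0.04430334, -0.02396175,  0.0283248 ]), 'opening': 0.08519377253124433}
scene {'intrinsics': array([[437.27434344,   0.        , 260.05515348],
       [  0.        , 437.27434344, 195.85814384],
       [  0.        ,   0.        ,   1.        ]]), 'camera_from_world': array([[-0.80321582,  0.59555093,  0.01278397,  0.41671561],
       [ 0.49636888,  0.68100627, -0.5383757 , -0.23655881],
       [-0.32933612, -0.42608632, -0.84260796,  1.3550982 ],
       [ 0.        ,  0.        ,  0.        ,  1.        ]])}
top {'intrinsics': array([[495.50067875,   0.        , 253.55123904],
       [  0.        , 495.50067875, 180.97365876],
       [  0.        ,   0.        ,   1.        ]]), 'camera_from_world': array([[-0.02514434, -0.99967218,  0.00482699,  0.01326415],
       [-0.99681964,  0.02470676, -0.07576404,  0.55624343],
       [ 0.07561994, -0.00671667, -0.99711409,  1.64421551],
       [ 0.        ,  0.        ,  0.        ,  1.        ]])}
```

View pics/scene0.png

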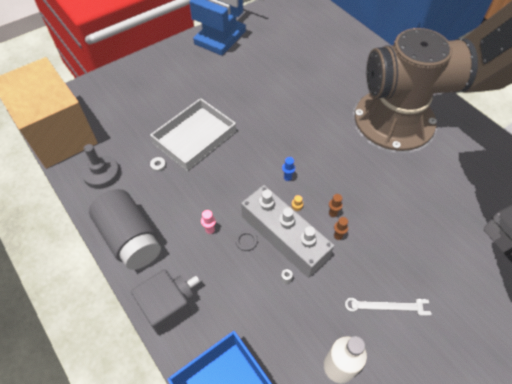

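View pics/top0.png

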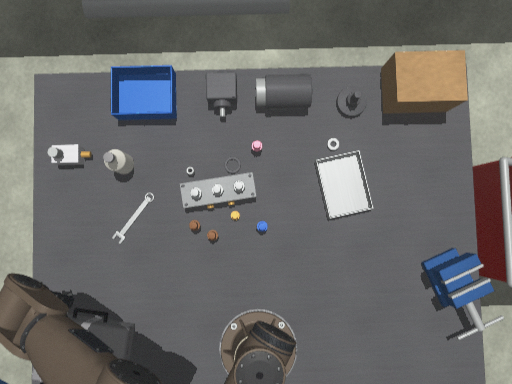

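The scene view shows the block at about (287,228). In the top view it is at (218,190), the tray is at (344,185), the fitting at (235,215), and there are brown and blue look-alikes nearby. Next I'll enlarge the top view and measure.

```bash
cat > h.py <<'E'
import numpy as np, cv2
from plant import status, vision, ctrl
def ray(n,uv,c=None):
    c=c or vision.calibration(n); K=c["intrinsics"];T=c["camera_from_world"];R=T[:3,:3]
    d=R.T@np.linalg.inv(K)@np.array([uv[0],uv[1],1.]); o=-R.T@T[:3,3]; return o,d
def onz(n,uv,z,c=None):
    o,d=ray(n,uv,c); return (o+d*(z-o[2])/d[2])
def proj(n,p,c=None):
    c=c or vision.calibration(n); q=c["camera_from_world"]@np.append(p,1.); q=c["intrinsics"]@q[:3]; return q[:2]/q[2]
E
python3 - <<'E'
import cv2
a=cv2.imread("pics/top0.png"); s=cv2.imread("pics/scene0.png")
cv2.imwrite("pics/topz.png",cv2.resize(a[145:245,170:270],None,fx=6,fy=6,interpolation=cv2.INTER_CUBIC))
cv2.imwrite("pics/topt.png",cv2.resize(a[140:230,305:385],None,fx=6,fy=6,interpolation=cv2.INTER_CUBIC))
cv2.imwrite("pics/scenez.png",cv2.resize(s[175:275,230:350],None,fx=6,fy=6,interpolation=cv2.INTER_CUBIC))
E
```

```text
(no output)
```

View pics/topz.png

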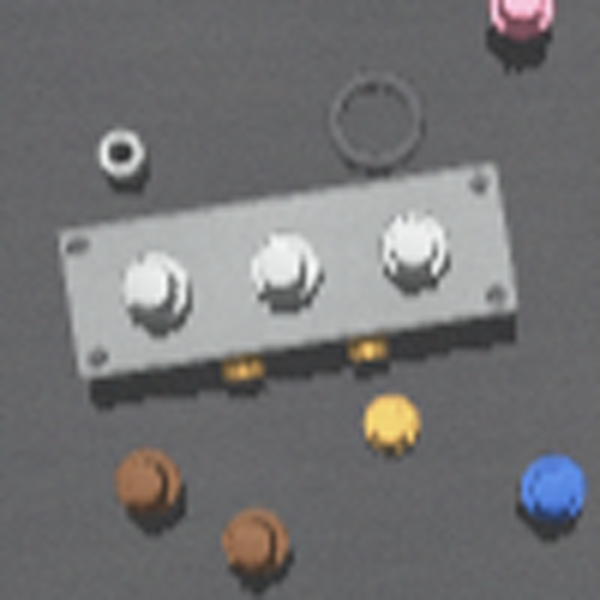

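View pics/scenez.png

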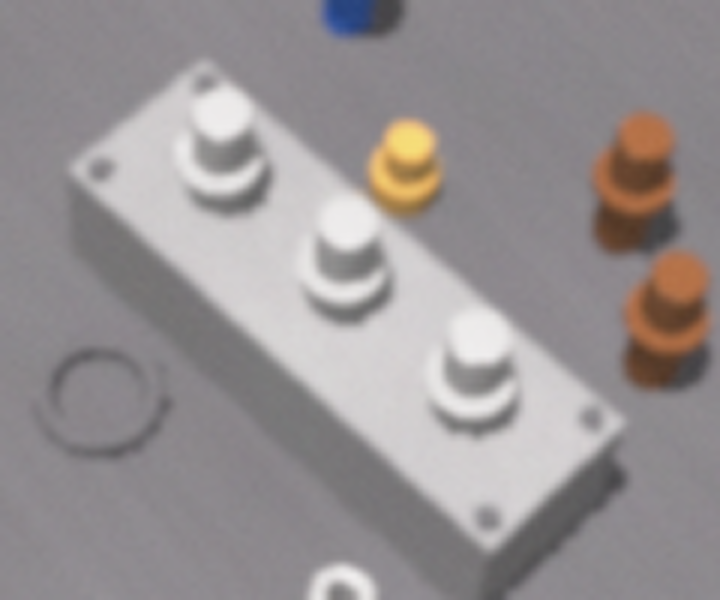

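View pics/topt.png

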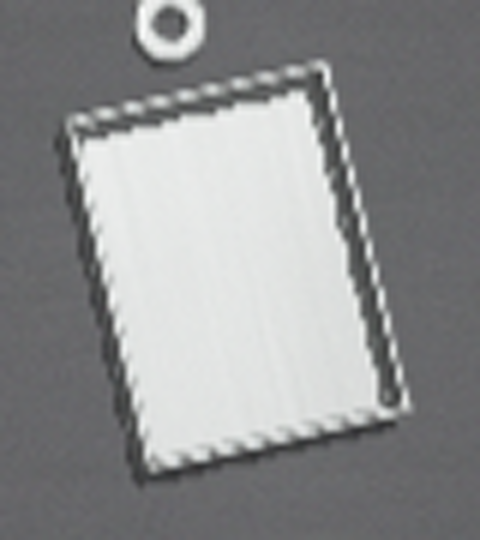

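The top view gives block corners at zoomed (60,230), (498,163), (518,305), (85,378) and knob tops near (150,285), (283,265), (413,243). Tray rim corners are at (70,120), (322,63), (408,405), (148,470).

Run:
```python
from h import *
a=cv2.imread("pics/top0.png"); s=cv2.imread("pics/scene0.png")
f=lambda u,v,x0,y0:np.array([(u+.5)/6-.5+x0,(v+.5)/6-.5+y0])
B=[f(*p,170,145) for p in [(60,230),(498,163),(518,305),(85,378)]]
W=np.array([onz("top",p,.07) for p in B]);print("top corners",W.round(4),[np.linalg.norm(W[i]-W[(i+1)%4]).round(4) for i in range(4)])
c=W.mean(0); d=(W[0]+W[3]-W[1]-W[2]);yaw=np.arctan2(-d[0],d[1]);print("c",c.round(4),"yaw",yaw)
S=[((u+.5)/6-.5+230,(v+.5)/6-.5+175) for u,v in[(205,60),(70,170),(488,550),(625,425)]]
W=np.array([onz("scene",p,.07) for p in S]);print("scene corners",W.round(4),[np.linalg.norm(W[i]-W[(i+1)%4]).round(4) for i in range(4)])
c2=W.mean(0);d=(W[2]+W[3]-W[0]-W[1]);print("c",c2.round(4),"yaw",np.arctan2(-d[0],d[1]))
for n,L in [("top",[f(*p,170,145) for p in [(147,286),(281,266),(412,242)]]),("scene",[((u+.5)/6-.5+230,(v+.5)/6-.5+175) for u,v in[(480,337),(349,224),(221,114)]])]:
    print(n,"knobs",[onz(n,p,.127).round(4)[:2] for p in L])
# circles: brightness masks of plungers
hsv=cv2.cvtColor(a,cv2.COLOR_BGR2HSV)
T=[f(*p,305,140) for p in [(70,120),(322,63),(408,405),(148,470)]]
W=np.array([onz("top",p,.04) for p in T]);print("tray",W.round(4),W.mean(0),[np.linalg.norm(W[i]-W[(i+1)%4]).round(4) for i in range(4)])
```

```text
top corners [[ 0.5523  0.2408  0.07  ]
 [ 0.583   0.0021  0.07  ]
 [ 0.5054 -0.0068  0.07  ]
 [ 0.4717  0.2284  0.07  ]] [np.float64(0.2407), np.float64(0.0781), np.float64(0.2376), np.float64(0.0816)]
c [0.5281 0.1161 0.07  ] yaw 0.13491550847051498
scene corners [[ 0.503  -0.0068  0.07  ]
 [ 0.5823  0.0044  0.07  ]
 [ 0.5514  0.2401  0.07  ]
 [ 0.4729  0.2314  0.07  ]] [np.float64(0.0801), np.float64(0.2377), np.float64(0.0789), np.float64(0.2401)]
c [0.5274 0.1173 0.07  ] yaw 0.1279010374012938
top knobs [array([0.5175, 0.1876]), array([0.5262, 0.1173]), array([0.5371, 0.0485])]
scene knobs [array([0.5186, 0.1867]), array([0.5278, 0.1183]), array([0.5374, 0.048 ])]
tray [[ 0.6213 -0.2114  0.04  ]
 [ 0.6498 -0.3529  0.04  ]
 [ 0.4585 -0.3926  0.04  ]
 [ 0.4263 -0.2476  0.04  ]] [ 0.53897005 -0.30110542  0.04      ] [np.float64(0.1443), np.float64(0.1954), np.float64(0.1485), np.float64(0.1983)]
```

Both views agree: the block centre is at about (0.5277, 0.117) with yaw about 0.13, the knobs are 70 mm apart, and the block and tray sizes are right. I'll work out the first move to above bore 3, with the jaws shut and their opening axis along block x.

```bash
cat >> h.py <<'E'
from scipy.spatial.transform import Rotation as Ro
def delta(p,yaw,verbose=True):
    s=status.read_state(); R0=Ro.from_euler('xyz',s["tool_rot"]); R=Ro.from_euler('xyz',[np.pi,0,yaw])
    l=R0.inv().apply(np.array(p)-s["tcp_pos"]); a=(R0.inv()*R).as_rotvec()
    print("t",round(s["clock"],2),"tcp",s["tcp_pos"].round(4),"rot",s["tool_rot"].round(3),"F",s["wrist_force"].round(2),"op",round(s["opening"],4)); print("lin",l.round(4),"ang",a.round(4))
YAW=np.pi/2+.132
BORE={3:(.5183,.1865),2:(.5273,.1173),1:(.537,.0479)}
E
python3 -c "
from h import *
delta((*BORE[3],.14),YAW)
s=status.read_state()"
```

```text
t 0.1 tcp [0.2397 0.577  0.2047] rot [-3.141 -0.     2.748] F [-0.02  0.16 -0.09] op 0.0852
lin [-0.4071 -0.2536  0.0649] ang [-9.000e-04  4.000e-04  1.045e+00]
```

>>> move_arm --commands '[{"linear": [-0.407, -0.254, 0.03], "angular": [0, 0, 1.045], "hand": 0}, {"linear": [-0.407, -0.254, 0.03], "angular": [0, 0, 1.045], "hand": 0}, {"linear": [-0.407, -0.254, 0.03], "angular": [0, 0, 1.045], "hand": 0}, {"linear": [-0.407, -0.254, 0.03], "angular": [0, 0, 1.045], "hand": 0}, {"linear": [-0.407, -0.254, 0.03], "angular": [0, 0, 1.045], "hand": 0}, {"linear": [-0.407, -0.254, 0.03], "angular": [0, 0, 1.045], "hand": 0}, {"linear": [-0.407, -0.254, 0.03], "angular": [0, 0, 1.045], "hand": 0}, {"linear": [-0.407, -0.254, 0.03], "angular": [0, 0, 1.045], "hand": 0}, {"linear": [-0.407, -0.254, 0.03], "angular": [0, 0, 1.045], "hand": 0}, {"linear": [-0.407, -0.254, 0.03], "angular": [0, 0, 1.045], "hand": 0}]' --newtons 40

```text
clock: 1.1
tcp_pos: [0.5194, 0.1834, 0.1745]
tool_rot: [-3.141, 0.001, 1.701]
wrist_force: [0.3, 0.5, 0.2]
opening: -0.0005
```

>>> move_arm --commands '[{"linear": [0, 0, 0], "angular": [0, 0, 0], "hand": 0}]'

```text
clock: 1.2
tcp_pos: [0.5211, 0.1806, 0.1738]
tool_rot: [-3.14, 0.001, 1.697]
wrist_force: [0.4, 0.1, 0.0]
opening: -0.0
```

```bash
python3 -c "
from h import *
delta((*BORE[3],.14),YAW)
c=vision.calibration('wrist');cv2.imwrite('pics/w1.png',vision.get_image('wrist')[:,:,::-1])
for b in (1,2,3): print(b,proj('wrist',(*BORE[b],.127),c))"
```

```text
t 1.2 tcp [0.5211 0.1806 0.1738] rot [-3.140e+00  1.000e-03  1.697e+00] F [0.44 0.12 0.02] op -0.0
lin [ 0.0063 -0.002   0.0338] ang [-0.0014  0.0014 -0.0056]
1 [248.96876073 338.42493298]
2 [247.93509834 271.58307187]
3 [247.57432658 193.22118241]
```

View pics/w1.png

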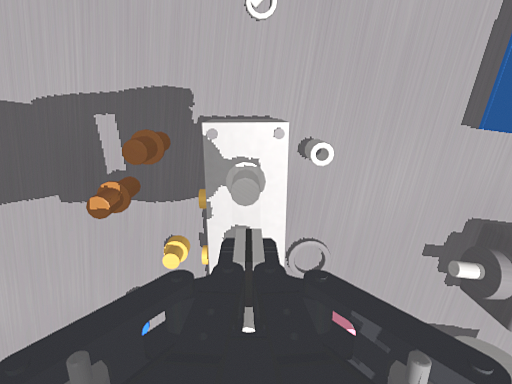

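The wrist view shows knob 3's top at about (245,191), against a predicted (247.6,193.2), so they agree to about 1 mm. Next I'll descend to just above it.

>>> move_arm --commands '[{"linear": [0.006, -0.002, 0.02], "angular": [0, 0, -0.005], "hand": 0}, {"linear": [0.006, -0.002, 0.04], "angular": [0, 0, -0.005], "hand": 0}, {"linear": [0.006, -0.002, 0.044], "angular": [0, 0, -0.005], "hand": 0}, {"linear": [0.006, -0.002, 0.044], "angular": [0, 0, -0.005], "hand": 0}]'

```text
clock: 1.65
tcp_pos: [0.5167, 0.1881, 0.1297]
tool_rot: [-3.138, 0.001, 1.704]
wrist_force: [0.1, 0.0, 0.4]
opening: 0.0
```

>>> move_arm --commands '[{"linear": [0, 0, 0.001], "angular": [0, 0, 0], "hand": 0}, {"linear": [0, 0, 0.002], "angular": [0, 0, 0], "hand": 0}, {"linear": [0, 0, 0.003], "angular": [0, 0, 0], "hand": 0}, {"linear": [0, 0, 0.004], "angular": [0, 0, 0], "hand": 0}, {"linear": [0, 0, 0.005], "angular": [0, 0, 0], "hand": 0}, {"linear": [0, 0, 0.006], "angular": [0, 0, 0], "hand": 0}]'

```text
clock: 2.25
tcp_pos: [0.5167, 0.188, 0.1236]
tool_rot: [-3.139, 0.001, 1.704]
wrist_force: [0.6, -0.2, 0.2]
opening: 0.0002
```

```bash
python3 -c "
from h import *
delta((*BORE[3],.14),YAW)
cv2.imwrite('pics/s2.png',cv2.resize(vision.get_image('scene')[165:285,220:360,::-1],None,fx=5,fy=5,interpolation=cv2.INTER_CUBIC))"
```

```text
t 2.25 tcp [0.5167 0.188  0.1236] rot [-3.139e+00  1.000e-03  1.704e+00] F [ 0.65 -0.21  0.18] op 0.0002
lin [-0.0018  0.0013 -0.0164] ang [-0.003   0.0013  0.0009]
```

View pics/s2.png

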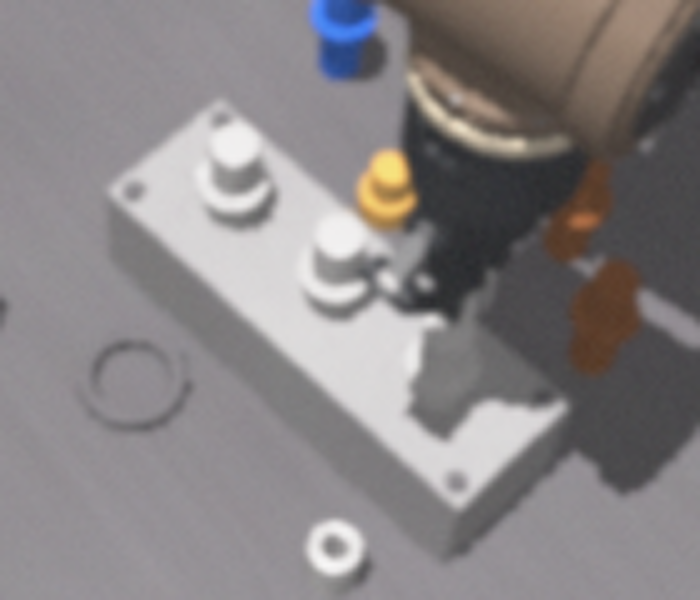

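The fingertips are right at knob 3's top and there is no contact force yet. I'll continue gently.

>>> move_arm --commands '[{"linear": [0, 0, 0.001], "angular": [0, 0, 0], "hand": 0}, {"linear": [0, 0, 0.002], "angular": [0, 0, 0], "hand": 0}]'

```text
clock: 2.5
tcp_pos: [0.5166, 0.188, 0.1214]
tool_rot: [-3.138, 0.001, 1.704]
wrist_force: [0.4, 0.1, -0.3]
opening: 0.0001
```

>>> move_arm --commands '[{"linear": [0, 0, 0.001], "angular": [0, 0, 0], "hand": 0}, {"linear": [0, 0, 0.002], "angular": [0, 0, 0], "hand": 0}]'

```text
clock: 2.7
tcp_pos: [0.5166, 0.188, 0.1192]
tool_rot: [-3.138, 0.001, 1.704]
wrist_force: [0.2, 0.1, -0.4]
opening: -0.0001
```

```bash
python3 -c "
from h import *
c=vision.calibration('wrist');cv2.imwrite('pics/w3.png',vision.get_image('wrist')[:,:,::-1])
print(proj('wrist',(*BORE[3],.127),c),proj('wrist',status.read_state()['tcp_pos'],c))"
```

```text
[252.90770436 231.96375165] [250.36817151 224.29233162]
```

View pics/w3.png

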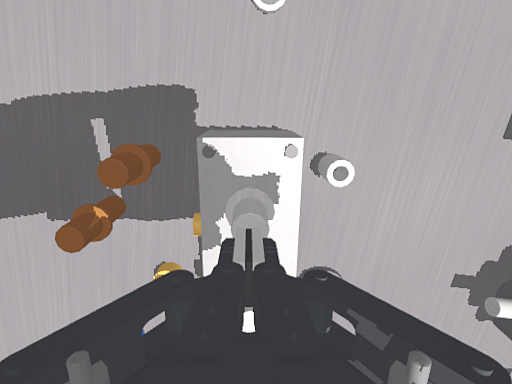

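```bash
python3 -c "
from h import *
c=vision.calibration('wrist')
print(c['intrinsics'][0,0])
for dz in (0,-.004,-.008): print(dz,[proj('wrist',np.array((BORE[3][0]+dx,BORE[3][1]+dy,z+dz)),c).round(1) for z,dx,dy in((.127,0,0),(.127,0.012,0),(.127,0,.012),(.095,0,0),(.095,.018,0),(.095,-.018,0),(.095,0,.018))])
cv2.imwrite('pics/w3z.png',cv2.resize(cv2.imread('pics/w3.png')[140:270,190:310],None,fx=5,fy=4.5,interpolation=cv2.INTER_CUBIC))"
```

```text
288.40097226488007
0 [array([253. , 232.1]), array([272.5, 234.5]), array([255.8, 213.7]), array([252.5, 213.1]), array([277.4, 216.3]), array([227.5, 210. ]), array([256. , 189.1])]
-0.004 [array([252.9, 229.3]), array([272. , 231.7]), array([255.6, 211.4]), array([252.5, 211.1]), array([276.9, 214.2]), array([227.9, 208. ]), array([255.9, 187.6])]
-0.008 [array([252.9, 226.7]), array([271.6, 229. ]), array([255.5, 209.1]), array([252.4, 209.2]), array([276.4, 212.3]), array([228.3, 206.2]), array([255.8, 186. ])]
```

View pics/w3z.png

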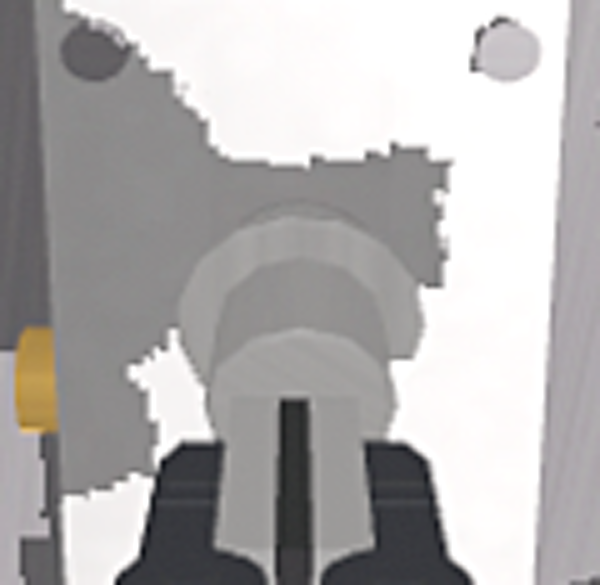

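Force is the reliable signal here. It still reads about zero, so the fingertips haven't loaded the knob yet. I'll carry on in 2–3 mm steps.

>>> move_arm --commands '[{"linear": [0, 0, 0.001], "angular": [0, 0, 0], "hand": 0}, {"linear": [0, 0, 0.002], "angular": [0, 0, 0], "hand": 0}]'

```text
clock: 2.95
tcp_pos: [0.5165, 0.1879, 0.117]
tool_rot: [-3.138, 0.001, 1.704]
wrist_force: [1.0, -0.3, 0.6]
opening: 0.0
```

```bash
python3 -c "
from h import *
c=vision.calibration('scene');p=status.read_state()['tcp_pos'];print(status.read_state())
im=vision.get_image('scene')[:,:,::-1].copy()
q=proj('scene',p,c);print(q,proj('scene',(*BORE[3],.127),c))
im=cv2.resize(im[190:260,270:350],None,fx=8,fy=8,interpolation=cv2.INTER_CUBIC)
cv2.circle(im,(int((q[0]-270)*8+4),int((q[1]-190)*8+4)),5,(0,0,255),1)
cv2.imwrite('pics/s4.png',im)"
```

```text
{'clock': 2.95, 'qpos': array([ 2.29287524e-01,  4.95298745e-01,  1.83656494e+00, -1.35199958e-03,
        8.13547667e-01,  9.73649877e-02]), 'qd': array([-0.00184683,  0.01441395,  0.009784  , -0.00116251, -0.02342829,
        0.0002505 ]), 'tau': array([-2.42501883e-03, -5.64003932e+01, -2.03866017e+01, -2.22591720e-03,
        4.87450627e-02, -3.25020672e-06]), 'tcp_pos': array([0.51651099, 0.18793674, 0.11701128]), 'tool_rot': array([-3.13788676e+00,  1.34560999e-03,  1.70365195e+00]), 'wrist_force': array([ 0.9908006 , -0.29790295,  0.6239765 ]), 'wrist_torque': array([0.00573841, 0.03516694, 0.01577637]), 'opening': 5.322062808110167e-06}
[310.14212983 232.71098854] [309.61478206 230.62493086]
```

View pics/s4.png

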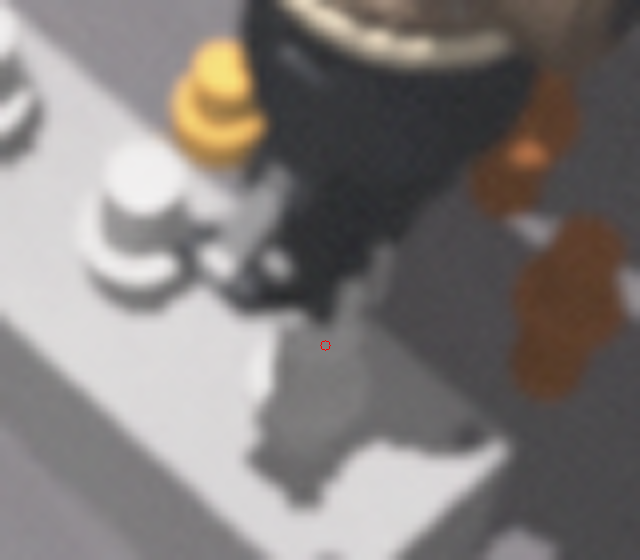

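>>> move_arm --commands '[{"linear": [0, 0, 0.001], "angular": [0, 0, 0], "hand": 0}, {"linear": [0, 0, 0.002], "angular": [0, 0, 0], "hand": 0}]'

```text
clock: 3.2
tcp_pos: [0.5165, 0.1879, 0.1148]
tool_rot: [-3.138, 0.001, 1.704]
wrist_force: [0.4, 0.3, 0.3]
opening: -0.0006
```

>>> move_arm --commands '[{"linear": [0, 0, 0.001], "angular": [0, 0, 0], "hand": 0}, {"linear": [0, 0, 0.002], "angular": [0, 0, 0], "hand": 0}]'

```text
clock: 3.4
tcp_pos: [0.5164, 0.1879, 0.1127]
tool_rot: [-3.138, 0.001, 1.704]
wrist_force: [0.1, -0.5, -0.8]
opening: -0.0
```

```bash
python3 -c "
from h import *
c=vision.calibration('wrist');im=vision.get_image('wrist')[:,:,::-1].copy()
for dz in (0,-.007,-.014): print(dz,[proj('wrist',np.array((BORE[3][0]+dx,BORE[3][1]+dy,z+dz)),c).round(1) for z,dx,dy in((.127,0,0),(.127,0.012,0),(.127,-.012,0),(.127,0,.012),(.095,.018,0),(.095,-.018,0),(.095,0,.018))])
print([ (proj('wrist',(BORE[b][0],BORE[b][1]+.0,.127),c)) for b in (1,2)])
cv2.imwrite('pics/w5z.png',cv2.resize(im[140:270,190:310],None,fx=5,fy=4.5,interpolation=cv2.INTER_CUBIC))
im=vision.get_image('scene')[:,:,::-1].copy()
cv2.imwrite('pics/s5.png',cv2.resize(im[190:260,270:350],None,fx=8,fy=8,interpolation=cv2.INTER_CUBIC))
"
```

```text
0 [array([253.3, 236.7]), array([273.5, 239.1]), array([233. , 234.1]), array([256.2, 217.8]), array([278.4, 219.7]), array([226.9, 213.2]), array([256.4, 191.8])]
-0.007 [array([253.2, 231.6]), array([272.6, 234. ]), array([233.6, 229.2]), array([255.9, 213.4]), array([277.5, 215.9]), array([227.7, 209.7]), array([256.2, 188.9])]
-0.014 [array([253., 227.]), array([271.8, 229.3]), array([234.2, 224.6]), array([255.7, 209.3]), array([276.6, 212.5]), array([228.4, 206.3]), array([256. , 186.2])]
[array([252.74656468, 412.70714332]), array([252.49298738, 333.79220717])]
```

View pics/w5z.png

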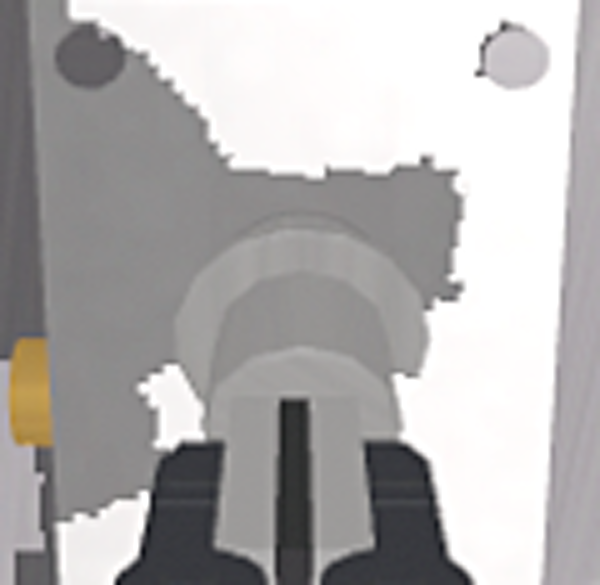

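View pics/s5.png

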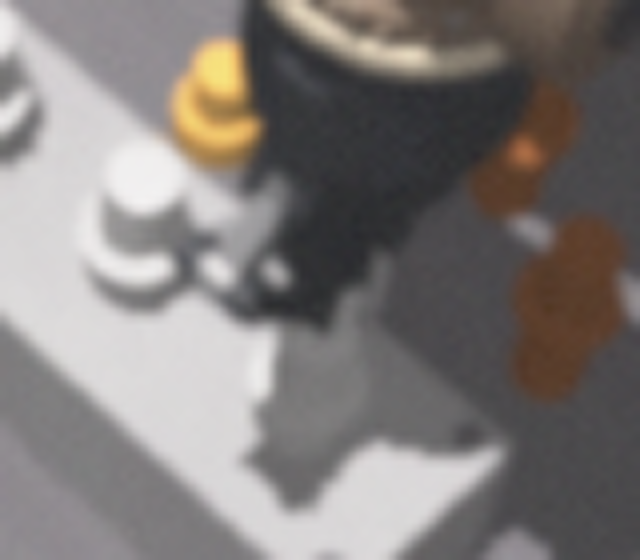

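Knob 3 has not moved: its edge rows match the start height in the wrist view. So the fingertips really are still above it, higher than the reported TCP suggests. I'll keep feeling downward.

>>> move_arm --commands '[{"linear": [0, 0, 0.001], "angular": [0, 0, 0], "hand": 0}, {"linear": [0, 0, 0.002], "angular": [0, 0, 0], "hand": 0}]'

```text
clock: 3.7
tcp_pos: [0.5164, 0.1879, 0.1106]
tool_rot: [-3.138, 0.001, 1.704]
wrist_force: [0.2, 0.1, -0.1]
opening: 0.0001
```

>>> move_arm --commands '[{"linear": [0, 0, 0.001], "angular": [0, 0, 0], "hand": 0}, {"linear": [0, 0, 0.002], "angular": [0, 0, 0], "hand": 0}]'

```text
clock: 3.9
tcp_pos: [0.5164, 0.1879, 0.1085]
tool_rot: [-3.138, 0.001, 1.704]
wrist_force: [-0.2, 0.1, 0.0]
opening: 0.0
```

```bash
python3 -c "
from h import *
c=vision.calibration('wrist');im=vision.get_image('wrist')[:,:,::-1].copy()
p=status.read_state()['tcp_pos']
for dz in (0,-.007,-.014): print(dz,[proj('wrist',np.array((BORE[3][0]+dx,BORE[3][1]+dy,z+dz)),c).round(1) for z,dx,dy in((.127,0,0),(.127,0,.012),(.095,0,.018))])
for z in (.1085,.12,.13,.14): print(z,onz('wrist',(249,228.4),z,c)-p)
T=c['camera_from_world'];o=-T[:3,:3].T@T[:3,3];print('cam-tcp',o-p,'fwd',T[2,:3])
cv2.imwrite('pics/w6z.png',cv2.resize(im[140:270,190:310],None,fx=5,fy=4.5,interpolation=cv2.INTER_CUBIC))
"
```

```text
0 [array([253.5, 239.8]), array([256.4, 220.6]), array([256.6, 193.6])]
-0.007 [array([253.4, 234.6]), array([256.2, 215.9]), array([256.4, 190.6])]
-0.014 [array([253.2, 229.7]), array([255.9, 211.7]), array([256.2, 187.8])]
0.1085 [-0.00047424 -0.0028556   0.00015538]
0.12 [-0.00112451  0.00222879  0.01165538]
0.13 [-0.00168996  0.00665     0.02165538]
0.14 [-0.00225541  0.01107121  0.03165538]
cam-tcp [-0.01001746  0.07176196  0.16892718] fwd [ 0.0330481  -0.28383334 -0.95830395]
```

View pics/w6z.png

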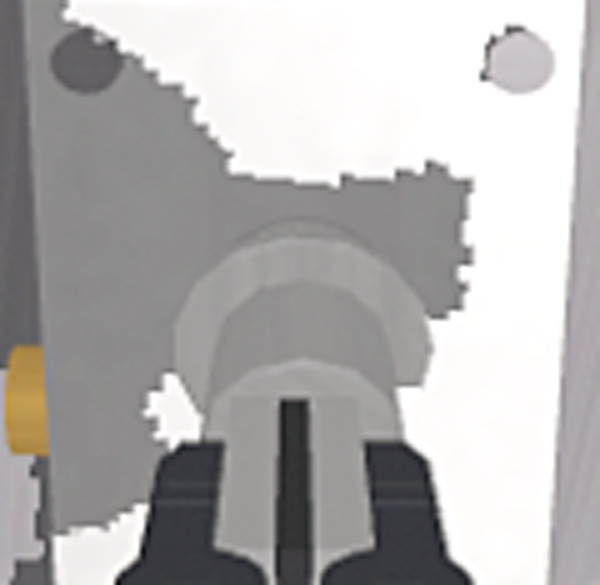

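The knob is still at its start height. The visible tip edge fits a fingertip about 13 mm above it, so I'll continue down.

>>> move_arm --commands '[{"linear": [0, 0, 0.001], "angular": [0, 0, 0], "hand": 0}, {"linear": [0, 0, 0.002], "angular": [0, 0, 0], "hand": 0}, {"linear": [0, 0, 0.003], "angular": [0, 0, 0], "hand": 0}, {"linear": [0, 0, 0.004], "angular": [0, 0, 0], "hand": 0}]'

```text
clock: 4.35
tcp_pos: [0.5163, 0.1879, 0.1043]
tool_rot: [-3.137, 0.001, 1.704]
wrist_force: [-0.1, 0.3, 0.5]
opening: 0.0
```

>>> move_arm --commands '[{"linear": [0, 0, 0.001], "angular": [0, 0, 0], "hand": 0}, {"linear": [0, 0, 0.002], "angular": [0, 0, 0], "hand": 0}, {"linear": [0, 0, 0.003], "angular": [0, 0, 0], "hand": 0}]'

```text
clock: 4.65
tcp_pos: [0.5163, 0.1879, 0.1012]
tool_rot: [-3.137, 0.001, 1.704]
wrist_force: [-0.3, -0.0, 0.0]
opening: 0.0002
```

>>> move_arm --commands '[{"linear": [0, 0, 0.001], "angular": [0, 0, 0], "hand": 0}, {"linear": [0, 0, 0.002], "angular": [0, 0, 0], "hand": 0}, {"linear": [0, 0, 0.003], "angular": [0, 0, 0], "hand": 0}]'

```text
clock: 4.95
tcp_pos: [0.5164, 0.1879, 0.0983]
tool_rot: [-3.138, 0.001, 1.704]
wrist_force: [0.2, 0.4, 3.0]
opening: 0.0002
```

```bash
python3 -c "
from h import *
c=vision.calibration('wrist');im=vision.get_image('wrist')[:,:,::-1].copy()
for dz in (0,-.007,-.014): print(dz,[proj('wrist',np.array((BORE[3][0]+dx,BORE[3][1]+dy,z+dz)),c).round(1) for z,dx,dy in((.127,0,0),(.127,0,.012),(.095,0,.018))])
cv2.imwrite('pics/w7z.png',cv2.resize(im[140:270,190:310],None,fx=5,fy=4.5,interpolation=cv2.INTER_CUBIC))
im=vision.get_image('top')[:,:,::-1].copy()
cv2.imwrite('pics/t7.png',cv2.resize(im[145:245,160:270],None,fx=6,fy=6,interpolation=cv2.INTER_CUBIC))
"
```

```text
0 [array([253.7, 248.3]), array([256.8, 228. ]), array([257. , 198.4])]
-0.007 [array([253.6, 242.4]), array([256.5, 222.8]), array([256.7, 195. ])]
-0.014 [array([253.4, 236.9]), array([256.3, 218. ]), array([256.5, 191.9])]
```

View pics/w7z.png

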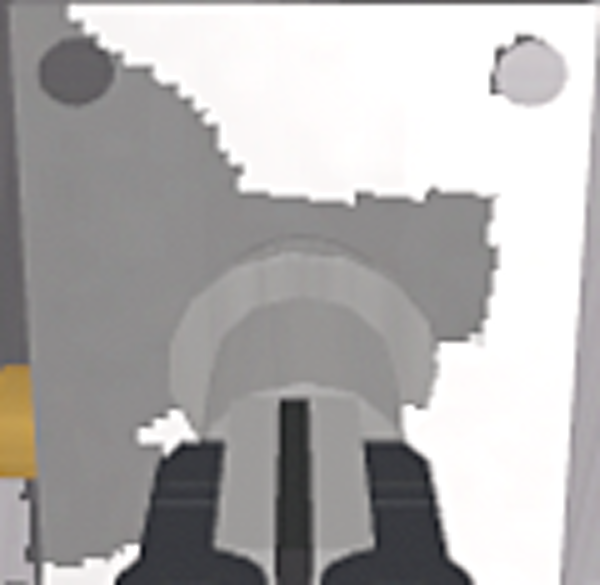

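View pics/t7.png

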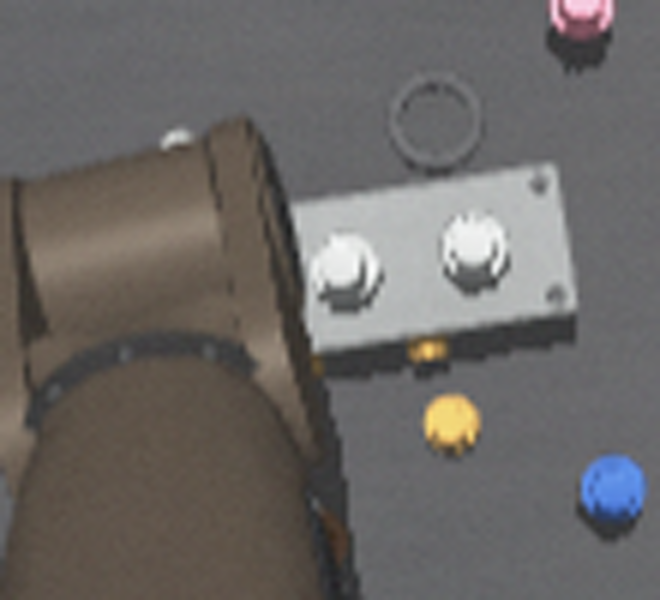

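Contact at last: +3 N at TCP z of about 0.0985, so the shut fingertips end about 28 mm above the reported TCP. The stroke for knob 3 therefore runs from about 0.0985 to 0.0785. Pressing starts with 4 mm.

>>> move_arm --commands '[{"linear": [0, 0, 0.001], "angular": [0, 0, 0], "hand": 0}, {"linear": [0, 0, 0.002], "angular": [0, 0, 0], "hand": 0}, {"linear": [0, 0, 0.003], "angular": [0, 0, 0], "hand": 0}, {"linear": [0, 0, 0.004], "angular": [0, 0, 0], "hand": 0}]'

```text
clock: 5.45
tcp_pos: [0.5163, 0.1879, 0.0941]
tool_rot: [-3.137, 0.001, 1.704]
wrist_force: [0.1, -0.6, 4.1]
opening: 0.0003
```

>>> move_arm --commands '[{"linear": [0, 0, 0.001], "angular": [0, 0, 0], "hand": 0}, {"linear": [0, 0, 0.002], "angular": [0, 0, 0], "hand": 0}]'

```text
clock: 5.65
tcp_pos: [0.5163, 0.1879, 0.092]
tool_rot: [-3.137, 0.001, 1.704]
wrist_force: [-0.3, 0.2, 3.6]
opening: 0.0001
```

>>> move_arm --commands '[{"linear": [0, 0, 0.001], "angular": [0, 0, 0], "hand": 0}]'

```text
clock: 5.75
tcp_pos: [0.5163, 0.1879, 0.0909]
tool_rot: [-3.137, 0.001, 1.704]
wrist_force: [-0.3, 0.6, 3.7]
opening: -0.0001
```

>>> move_arm --commands '[{"linear": [0, 0, 0.001], "angular": [0, 0, 0], "hand": 0}, {"linear": [0, 0, 0.002], "angular": [0, 0, 0], "hand": 0}]'

```text
clock: 5.95
tcp_pos: [0.5163, 0.1879, 0.0888]
tool_rot: [-3.137, 0.001, 1.704]
wrist_force: [-0.5, 0.6, 3.8]
opening: 0.0001
```

```bash
python3 -c "
from h import *
print(status.read_state()['wrist_force'])"
```

```text
[-0.45497548  0.61542142  3.75647375]
```

>>> move_arm --commands '[{"linear": [0, 0, 0.001], "angular": [0, 0, 0], "hand": 0}, {"linear": [0, 0, 0.002], "angular": [0, 0, 0], "hand": 0}]'

```text
clock: 6.15
tcp_pos: [0.5163, 0.1878, 0.0867]
tool_rot: [-3.137, 0.001, 1.704]
wrist_force: [0.3, -0.3, 3.4]
opening: 0.0001
```

Plunger 3 slides evenly, with about 3.5 N at 12 mm. I'll push it home.

>>> move_arm --commands '[{"linear": [0, 0, 0.0015], "angular": [0, 0, 0], "hand": 0}, {"linear": [0, 0, 0.003], "angular": [0, 0, 0], "hand": 0}, {"linear": [0, 0, 0.0045], "angular": [0, 0, 0], "hand": 0}, {"linear": [0, 0, 0.006], "angular": [0, 0, 0], "hand": 0}]'

```text
clock: 6.55
tcp_pos: [0.5164, 0.1879, 0.0808]
tool_rot: [-3.138, 0.001, 1.704]
wrist_force: [-5.7, -1.7, 27.9]
opening: 0.0001
```

>>> move_arm --commands '[{"linear": [0, 0, 0.001], "angular": [0, 0, 0], "hand": 0}]'

```text
clock: 6.65
tcp_pos: [0.5165, 0.1879, 0.0808]
tool_rot: [-3.138, 0.001, 1.704]
wrist_force: [-6.8, -1.8, 26.9]
opening: 0.0001
```

>>> move_arm --commands '[{"linear": [0, 0, 0.001], "angular": [0, 0, 0], "hand": 0}]'

```text
clock: 6.75
tcp_pos: [0.5164, 0.1879, 0.0809]
tool_rot: [-3.139, 0.001, 1.704]
wrist_force: [-4.9, -1.8, 17.7]
opening: 0.0003
```

Hard stop at TCP z 0.0808, so plunger 3 is home on the block. That also fixes the tip offset at about 26 mm. Next is bore 2.

```bash
python3 -c "
from h import *
delta((*BORE[2],.107),YAW)"
```

```text
t 6.75 tcp [0.5164 0.1879 0.0809] rot [-3.139e+00  1.000e-03  1.704e+00] F [-4.93 -1.75 17.67] op 0.0003
lin [-0.0714  0.0013 -0.026 ] ang [-0.0027  0.0013  0.001 ]
```

>>> move_arm --commands '[{"linear": [0, 0, -0.03], "angular": [0, 0, 0], "hand": 0}, {"linear": [-0.02, 0.001, -0.032], "angular": [-0.003, 0.001, 0.001], "hand": 0}, {"linear": [-0.05, 0.001, -0.032], "angular": [-0.003, 0.001, 0.001], "hand": 0}, {"linear": [-0.071, 0.001, -0.03], "angular": [-0.003, 0.001, 0.001], "hand": 0}, {"linear": [-0.071, 0.001, -0.026], "angular": [-0.003, 0.001, 0.001], "hand": 0}, {"linear": [-0.071, 0.001, -0.026], "angular": [-0.003, 0.001, 0.001], "hand": 0}]'

```text
clock: 7.35
tcp_pos: [0.5265, 0.1176, 0.1062]
tool_rot: [-3.141, 0.0, 1.702]
wrist_force: [0.0, 0.0, -1.0]
opening: 0.0002
```

```bash
python3 -c "
from h import *
delta((*BORE[2],.107),YAW)"
```

```text
t 7.35 tcp [0.5265 0.1176 0.1062] rot [-3.141  0.     1.702] F [ 0.03  0.03 -0.97] op 0.0002
lin [-0.0004  0.0008 -0.0008] ang [-0.001   0.0002 -0.0011]
```

Descending to contact at about 0.1008, then 5 mm of press to 0.097.

>>> move_arm --commands '[{"linear": [0, 0, 0.002], "angular": [0, 0, 0], "hand": 0}, {"linear": [0, 0, 0.004], "angular": [0, 0, 0], "hand": 0}, {"linear": [0, 0, 0.005], "angular": [0, 0, 0], "hand": 0}, {"linear": [0, 0, 0.006], "angular": [0, 0, 0], "hand": 0}, {"linear": [0, 0, 0.007], "angular": [0, 0, 0], "hand": 0}, {"linear": [0, 0, 0.008], "angular": [0, 0, 0], "hand": 0}, {"linear": [0, 0, 0.009], "angular": [0, 0, 0], "hand": 0}]'

```text
clock: 8.05
tcp_pos: [0.5266, 0.1176, 0.0973]
tool_rot: [-3.141, 0.0, 1.702]
wrist_force: [-0.8, 0.3, 4.1]
opening: 0.0001
```

>>> move_arm --commands '[{"linear": [0, 0, 0.001], "angular": [0, 0, 0], "hand": 0}, {"linear": [0, 0, 0.0015], "angular": [0, 0, 0], "hand": 0}]'

```text
clock: 8.25
tcp_pos: [0.5266, 0.1176, 0.0958]
tool_rot: [-3.141, 0.0, 1.702]
wrist_force: [-1.1, 0.6, 3.6]
opening: -0.0001
```

>>> move_arm --commands '[{"linear": [0, 0, 0.001], "angular": [0, 0, 0], "hand": 0}]'

```text
clock: 8.35
tcp_pos: [0.5267, 0.1176, 0.0948]
tool_rot: [-3.141, 0.0, 1.702]
wrist_force: [-0.8, 0.8, 3.5]
opening: -0.0001
```

>>> move_arm --commands '[{"linear": [0, 0, 0.001], "angular": [0, 0, 0], "hand": 0}]'

```text
clock: 8.45
tcp_pos: [0.5266, 0.1176, 0.0937]
tool_rot: [-3.141, 0.0, 1.702]
wrist_force: [-0.8, 1.1, 4.1]
opening: 0.0003
```

>>> move_arm --commands '[{"linear": [0, 0, 0.001], "angular": [0, 0, 0], "hand": 0}]'

```text
clock: 8.55
tcp_pos: [0.5267, 0.1176, 0.0926]
tool_rot: [-3.141, 0.0, 1.702]
wrist_force: [-0.2, 0.4, 3.2]
opening: -0.0002
```

>>> move_arm --commands '[{"linear": [0, 0, 0.001], "angular": [0, 0, 0], "hand": 0}]'

```text
clock: 8.65
tcp_pos: [0.5266, 0.1176, 0.0915]
tool_rot: [-3.141, 0.0, 1.702]
wrist_force: [-1.5, -0.2, 3.4]
opening: 0.0002
```

>>> move_arm --commands '[{"linear": [0, 0, 0.001], "angular": [0, 0, 0], "hand": 0}, {"linear": [0, 0, 0.0015], "angular": [0, 0, 0], "hand": 0}]'

```text
clock: 8.85
tcp_pos: [0.5266, 0.1176, 0.0899]
tool_rot: [-3.141, 0.0, 1.702]
wrist_force: [-0.8, 0.4, 3.3]
opening: 0.0003
```

>>> move_arm --commands '[{"linear": [0, 0, 0.001], "angular": [0, 0, 0], "hand": 0}, {"linear": [0, 0, 0.0015], "angular": [0, 0, 0], "hand": 0}]'

```text
clock: 9.05
tcp_pos: [0.5266, 0.1176, 0.0883]
tool_rot: [-3.141, 0.0, 1.702]
wrist_force: [-0.3, 0.7, 3.4]
opening: 0.0001
```

Plunger 2 is even too, at 12.5 mm. I'll push it home, stopping at about 0.0805.

>>> move_arm --commands '[{"linear": [0, 0, 0.0015], "angular": [0, 0, 0], "hand": 0}, {"linear": [0, 0, 0.003], "angular": [0, 0, 0], "hand": 0}, {"linear": [0, 0, 0.0045], "angular": [0, 0, 0], "hand": 0}, {"linear": [0, 0, 0.006], "angular": [0, 0, 0], "hand": 0}]'

```text
clock: 9.45
tcp_pos: [0.5266, 0.1176, 0.0821]
tool_rot: [-3.141, 0.0, 1.702]
wrist_force: [-0.4, 0.2, 3.2]
opening: -0.0003
```

>>> move_arm --commands '[{"linear": [0, 0, 0.001], "angular": [0, 0, 0], "hand": 0}, {"linear": [0, 0, 0.002], "angular": [0, 0, 0], "hand": 0}]'

```text
clock: 9.65
tcp_pos: [0.5267, 0.1178, 0.0809]
tool_rot: [-3.141, -0.0, 1.702]
wrist_force: [-7.2, 1.7, 25.8]
opening: 0.0
```

Plunger 2 is home, with the same stop height. On to plunger 1, which should be the binder.

>>> move_arm --commands '[{"linear": [0, 0, -0.03], "angular": [0, 0, 0], "hand": 0}, {"linear": [-0.02, 0.0, -0.032], "angular": [0, 0, 0], "hand": 0}, {"linear": [-0.05, 0.0, -0.032], "angular": [0, 0, 0], "hand": 0}, {"linear": [-0.07, 0.001, -0.03], "angular": [0, 0, 0], "hand": 0}, {"linear": [-0.07, 0.001, -0.026], "angular": [0, 0, 0], "hand": 0}, {"linear": [-0.07, 0.001, -0.026], "angular": [0, 0, 0], "hand": 0}]'

```text
clock: 10.25
tcp_pos: [0.5363, 0.0484, 0.1061]
tool_rot: [-3.14, -0.0, 1.7]
wrist_force: [0.3, -0.0, 1.2]
opening: 0.0
```

```bash
python3 -c "
from h import *
delta((*BORE[1],.107),YAW)"
```

```text
t 10.25 tcp [0.5363 0.0484 0.1061] rot [-3.14 -0.    1.7 ] F [ 0.32 -0.01  1.16] op 0.0
lin [-0.0006  0.0006 -0.0009] ang [-0.0017 -0.0005 -0.0025]
```

>>> move_arm --commands '[{"linear": [0, 0, 0.002], "angular": [0, 0, 0], "hand": 0}, {"linear": [0, 0, 0.004], "angular": [0, 0, 0], "hand": 0}, {"linear": [0, 0, 0.005], "angular": [0, 0, 0], "hand": 0}, {"linear": [0, 0, 0.006], "angular": [0, 0, 0], "hand": 0}, {"linear": [0, 0, 0.007], "angular": [0, 0, 0], "hand": 0}, {"linear": [0, 0, 0.008], "angular": [0, 0, 0], "hand": 0}, {"linear": [0, 0, 0.009], "angular": [0, 0, 0], "hand": 0}]'

```text
clock: 10.95
tcp_pos: [0.5364, 0.0485, 0.0971]
tool_rot: [-3.14, -0.0, 1.7]
wrist_force: [-0.8, 0.8, 3.4]
opening: -0.0006
```

>>> move_arm --commands '[{"linear": [0, 0, 0.001], "angular": [0, 0, 0], "hand": 0}]'

```text
clock: 11.05
tcp_pos: [0.5364, 0.0485, 0.0961]
tool_rot: [-3.14, -0.0, 1.7]
wrist_force: [0.4, 0.1, 3.8]
opening: 0.0001
```

>>> move_arm --commands '[{"linear": [0, 0, 0.001], "angular": [0, 0, 0], "hand": 0}]'

```text
clock: 11.15
tcp_pos: [0.5364, 0.0485, 0.0951]
tool_rot: [-3.14, -0.0, 1.7]
wrist_force: [-0.5, 0.2, 3.0]
opening: 0.0
```

>>> move_arm --commands '[{"linear": [0, 0, 0.001], "angular": [0, 0, 0], "hand": 0}]'

```text
clock: 11.25
tcp_pos: [0.5364, 0.0485, 0.094]
tool_rot: [-3.141, -0.0, 1.7]
wrist_force: [0.5, 0.7, 3.1]
opening: 0.0002
```

>>> move_arm --commands '[{"linear": [0, 0, 0.001], "angular": [0, 0, 0], "hand": 0}]'

```text
clock: 11.35
tcp_pos: [0.5365, 0.0485, 0.093]
tool_rot: [-3.141, -0.0, 1.7]
wrist_force: [-0.1, 1.9, 7.0]
opening: 0.0002
```

The resistance is climbing (3.1 to 7.0 N within 1 mm, about 7.8 mm in), so I'm stopping. Plunger 1 is the binder. I'll back off, open the jaws and look.

>>> move_arm --commands '[{"linear": [0, 0, -0.01], "angular": [0, 0, 0], "hand": 0}, {"linear": [0, 0, -0.04], "angular": [0, 0, 0], "hand": 0}, {"linear": [0, 0, -0.06], "angular": [0, 0, 0], "hand": 0.75}, {"linear": [0, 0, -0.06], "angular": [0, 0, 0], "hand": 0.75}, {"linear": [0, 0, -0.06], "angular": [0, 0, 0], "hand": 0.75}, {"linear": [0, 0, -0.06], "angular": [0, 0, 0], "hand": 0.75}]'

```text
clock: 11.95
tcp_pos: [0.5361, 0.0484, 0.1522]
tool_rot: [-3.139, -0.001, 1.7]
wrist_force: [0.0, 0.6, -0.9]
opening: 0.0579
```

```bash
python3 -c "
from h import *
delta((*BORE[1],.062),YAW)
c=vision.calibration('wrist');im=vision.get_image('wrist')[:,:,::-1].copy()
for dz in (0,-.0035,-.007,-.01): print(dz,[proj('wrist',np.array((BORE[1][0]+dx,BORE[1][1]+dy,z+dz)),c).round(1) for z,dx,dy in((.127,0,0),(.127,0.012,0),(.127,-.012,0),(.127,0,.012),(.095,0.018,0),(.095,-.018,0),(.095,0,.018))])
cv2.imwrite('pics/w8.png',im)
im=vision.get_image('scene')[:,:,::-1].copy()
cv2.imwrite('pics/s8.png',cv2.resize(im[165:285,220:360],None,fx=5,fy=5,interpolation=cv2.INTER_CUBIC))"
```

```text
t 11.95 tcp [0.5361 0.0484 0.1522] rot [-3.139e+00 -1.000e-03  1.700e+00] F [ 0.03  0.58 -0.92] op 0.0579
lin [-0.0007  0.0011  0.0902] ang [-0.0023 -0.0007 -0.0026]
0 [array([251.5, 211.3]), array([268. , 213.3]), array([234.9, 209.2]), array([253.7, 195.4]), array([272.8, 200.3]), array([229.5, 194.9]), array([254.1, 176.5])]
-0.0035 [array([251.4, 209.6]), array([267.7, 211.6]), array([235.1, 207.6]), array([253.6, 194. ]), array([272.5, 199. ]), array([229.7, 193.7]), array([254. , 175.5])]
-0.007 [array([251.4, 207.9]), array([267.4, 209.9]), array([235.3, 206. ]), array([253.6, 192.6]), array([272.1, 197.7]), array([230. , 192.4]), array([254. , 174.5])]
-0.01 [array([251.4, 206.6]), array([267.2, 208.5]), array([235.5, 204.6]), array([253.5, 191.4]), array([271.9, 196.6]), array([230.2, 191.4]), array([253.9, 173.7])]
```

View pics/w8.png

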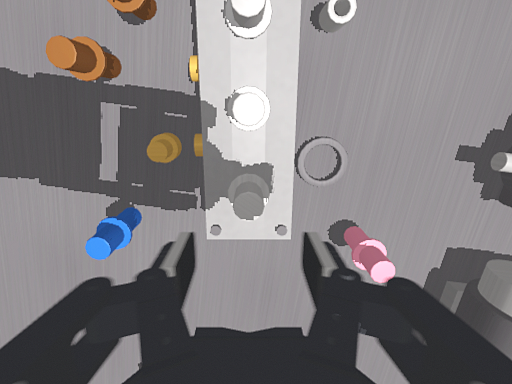

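View pics/s8.png

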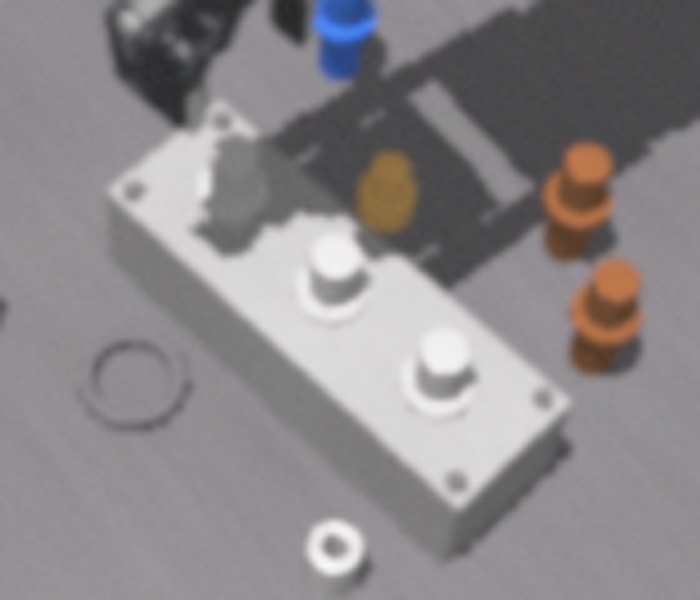

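Plungers 2 and 3 sit home at (335,255) and (443,355) in the scene crop. Knob 1 at (249,205) is centred between the jaws (193 and 305). I'll descend to grasp height.

>>> move_arm --commands '[{"linear": [-0.001, 0, 0.03], "angular": [-0.002, 0, -0.002], "hand": 0.75}, {"linear": [-0.001, 0, 0.05], "angular": [-0.002, 0, -0.002], "hand": 0.75}, {"linear": [-0.001, 0, 0.06], "angular": [-0.002, 0, -0.002], "hand": 0.75}, {"linear": [-0.001, 0, 0.067], "angular": [-0.002, 0, -0.002], "hand": 0.75}, {"linear": [-0.001, 0, 0.067], "angular": [-0.002, 0, -0.002], "hand": 0.75}]'

```text
clock: 12.55
tcp_pos: [0.536, 0.0475, 0.0846]
tool_rot: [-3.14, -0.001, 1.702]
wrist_force: [0.3, -0.7, 1.4]
opening: 0.0641
```

```bash
python3 -c "
from h import *
delta((*BORE[1],.062),YAW)
im=vision.get_image('wrist')[:,:,::-1].copy()
cv2.imwrite('pics/w9.png',im)
im=vision.get_image('scene')[:,:,::-1].copy()
cv2.imwrite('pics/s9.png',cv2.resize(im[150:270,220:360],None,fx=5,fy=5,interpolation=cv2.INTER_CUBIC))"
```

```text
t 12.55 tcp [0.536  0.0475 0.0846] rot [-3.140e+00 -1.000e-03  1.702e+00] F [ 0.33 -0.74  1.42] op 0.0641
lin [0.0003 0.0011 0.0226] ang [-0.0016 -0.0009 -0.0006]
```

View pics/w9.png

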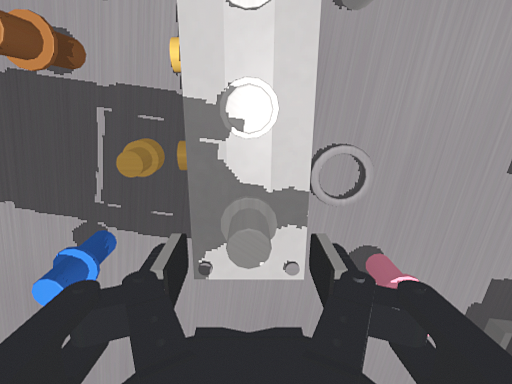

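View pics/s9.png

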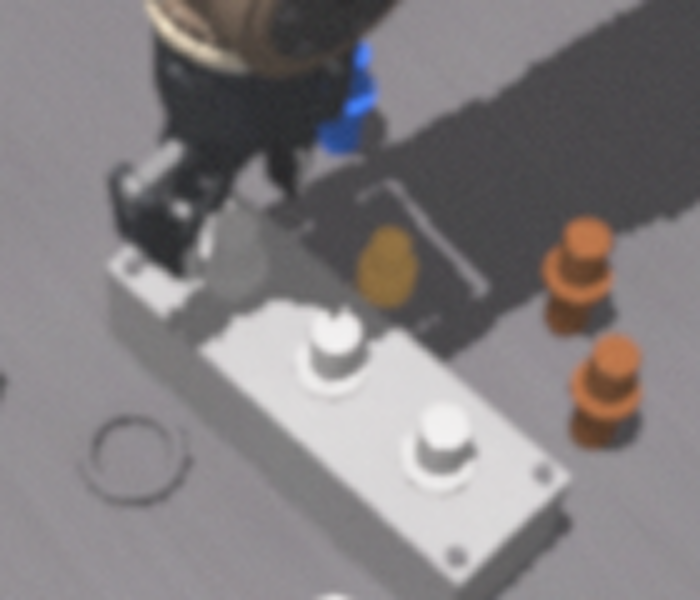

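The jaws straddle the knob (at (248,245), with pads at about columns 175 and 325). I'll go down the last 22 mm, then close.

>>> move_arm --commands '[{"linear": [0, 0.001, 0.01], "angular": [0, 0, 0], "hand": 0.75}, {"linear": [0, 0.001, 0.018], "angular": [0, 0, 0], "hand": 0.75}, {"linear": [0, 0.001, 0.022], "angular": [0, 0, 0], "hand": 0.75}, {"linear": [0, 0.001, 0.022], "angular": [0, 0, 0], "hand": 0.75}]'

```text
clock: 13.05
tcp_pos: [0.5371, 0.0476, 0.0629]
tool_rot: [-3.14, -0.001, 1.702]
wrist_force: [-0.2, 1.1, -0.4]
opening: 0.0643
```

>>> move_arm --commands '[{"linear": [0, 0, 0], "angular": [0, 0, 0], "hand": 0}, {"linear": [0, 0, 0], "angular": [0, 0, 0], "hand": 0}, {"linear": [0, 0, 0], "angular": [0, 0, 0], "hand": 0}, {"linear": [0, 0, 0], "angular": [0, 0, 0], "hand": 0}, {"linear": [0, 0, 0], "angular": [0, 0, 0], "hand": 0}]' --newtons 40

```text
clock: 13.55
tcp_pos: [0.5372, 0.0476, 0.0631]
tool_rot: [-3.141, -0.001, 1.702]
wrist_force: [-0.3, -0.3, 2.5]
opening: 0.0229
```

```bash
python3 -c "
from h import *
delta((*BORE[1],.062),YAW)
im=vision.get_image('wrist')[:,:,::-1].copy()
cv2.imwrite('pics/w10.png',im)"
```

```text
t 13.55 tcp [0.5372 0.0476 0.0631] rot [-3.141e+00 -1.000e-03  1.702e+00] F [-0.29 -0.26  2.47] op 0.0229
lin [ 0.0003 -0.0001  0.0011] ang [-0.0007 -0.0007 -0.0006]
```

View pics/w10.png

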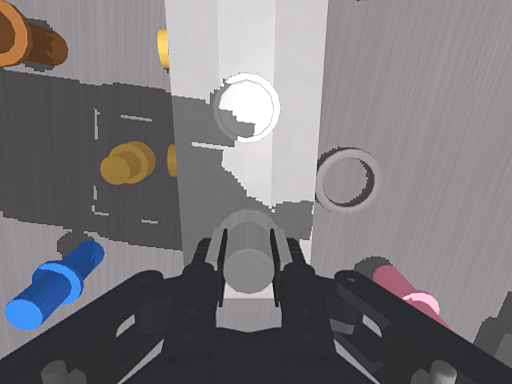

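The opening is 22.9 mm on the 24 mm knob, and the knob is well between the pads at (248,262). I'll lift straight up.

>>> move_arm --commands '[{"linear": [0, 0, -0.004], "angular": [0, 0, 0], "hand": 0}, {"linear": [0, 0, -0.01], "angular": [0, 0, 0], "hand": 0}, {"linear": [0, 0, -0.02], "angular": [0, 0, 0], "hand": 0}, {"linear": [0, 0, -0.03], "angular": [0, 0, 0], "hand": 0}]' --newtons 50

```text
clock: 14.0
tcp_pos: [0.5372, 0.0476, 0.0941]
tool_rot: [-3.141, -0.001, 1.702]
wrist_force: [0.4, 0.6, -1.3]
opening: 0.0227
```

>>> move_arm --commands '[{"linear": [0, 0, -0.015], "angular": [0, 0, 0], "hand": 0}, {"linear": [0, 0, -0.03], "angular": [0, 0, 0], "hand": 0}, {"linear": [0, 0, -0.05], "angular": [0, 0, 0], "hand": 0}, {"linear": [0, 0, -0.07], "angular": [0, 0, 0], "hand": 0}, {"linear": [0, 0, -0.08], "angular": [0, 0, 0], "hand": 0}, {"linear": [0, 0, -0.08], "angular": [0, 0, 0], "hand": 0}]'

```text
clock: 14.6
tcp_pos: [0.5378, 0.0476, 0.1756]
tool_rot: [3.139, -0.0, 1.702]
wrist_force: [0.4, -0.2, -2.5]
opening: 0.0227
```

```bash
python3 -c "
from h import *
delta((.539,-.301,.17),YAW)
im=vision.get_image('wrist')[:,:,::-1].copy()
cv2.imwrite('pics/w11.png',im)
im=vision.get_image('scene')[:,:,::-1].copy()
cv2.imwrite('pics/s11.png',cv2.resize(im[90:280,200:360],None,fx=4,fy=3.1,interpolation=cv2.INTER_CUBIC))"
```

```text
t 14.6 tcp [0.5378 0.0476 0.1756] rot [ 3.139 -0.     1.702] F [ 0.39 -0.19 -2.54] op 0.0227
lin [-0.3457 -0.0445  0.0054] ang [ 0.0021 -0.0003 -0.0006]
```

View pics/w11.png

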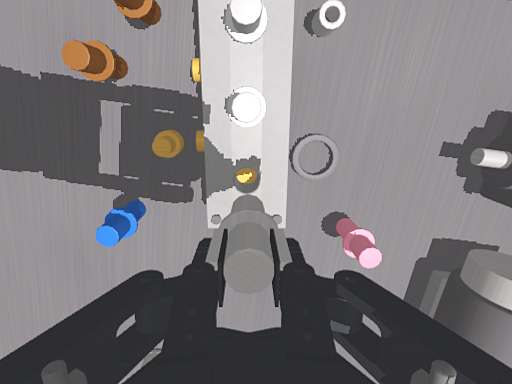

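View pics/s11.png

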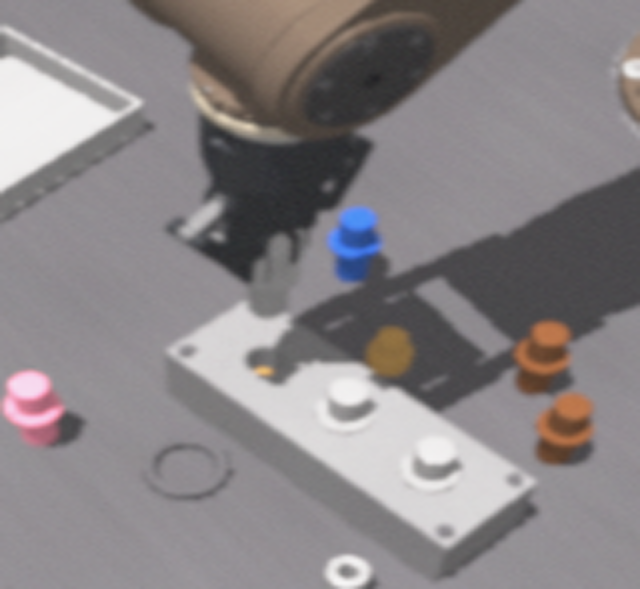

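Plunger 1 is out and held upright, and the empty bore 1 shows its brass cup at (245,176). I'll carry it to the tray, keeping the height.

>>> move_arm --commands '[{"linear": [-0.02, -0.002, 0], "angular": [0, 0, 0], "hand": 0}, {"linear": [-0.06, -0.008, 0], "angular": [0, 0, 0], "hand": 0}, {"linear": [-0.1, -0.013, 0], "angular": [0, 0, 0], "hand": 0}, {"linear": [-0.14, -0.018, 0], "angular": [0, 0, 0], "hand": 0}, {"linear": [-0.18, -0.023, 0], "angular": [0, 0, 0], "hand": 0}, {"linear": [-0.22, -0.028, 0], "angular": [0, 0, 0], "hand": 0}, {"linear": [-0.26, -0.033, 0], "angular": [0, 0, 0], "hand": 0}, {"linear": [-0.3, -0.039, 0], "angular": [0, 0, 0], "hand": 0}, {"linear": [-0.33, -0.042, 0], "angular": [0, 0, 0], "hand": 0}, {"linear": [-0.346, -0.044, 0], "angular": [0, 0, 0], "hand": 0}]'

```text
clock: 15.7
tcp_pos: [0.5381, -0.3034, 0.1721]
tool_rot: [-3.139, -0.002, 1.7]
wrist_force: [0.7, 0.1, -1.9]
opening: 0.0224
```

>>> move_arm --commands '[{"linear": [0, 0, 0.0], "angular": [0, 0, 0], "hand": 0}, {"linear": [0, 0, 0], "angular": [0, 0, 0], "hand": 0}]'

```text
clock: 15.9
tcp_pos: [0.5377, -0.3026, 0.1711]
tool_rot: [-3.138, -0.003, 1.7]
wrist_force: [-0.5, 1.3, -1.7]
opening: 0.0225
```

```bash
python3 -c "
from h import *
delta((.539,-.301,.033),YAW)
im=vision.get_image('wrist')[:,:,::-1].copy()
cv2.imwrite('pics/w12.png',im)"
```

```text
t 15.9 tcp [ 0.5377 -0.3026  0.1711] rot [-3.138e+00 -3.000e-03  1.700e+00] F [-0.55  1.34 -1.74] op 0.0225
lin [0.001  0.002  0.1381] ang [-0.0037 -0.0033 -0.0028]
```

View pics/w12.png

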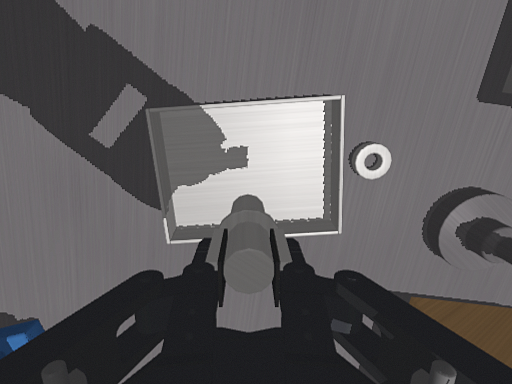

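The plunger is still held upright. The tray (rim corners (150,108), (343,97), (340,233), (170,242)) is beneath it in position terms. I'll descend, then feel for the floor.

>>> move_arm --commands '[{"linear": [0, 0.002, 0.02], "angular": [-0.003, -0.003, 0], "hand": 0}, {"linear": [0, 0.002, 0.05], "angular": [-0.003, -0.003, 0], "hand": 0}, {"linear": [0, 0.002, 0.08], "angular": [-0.003, -0.003, 0], "hand": 0}, {"linear": [0, 0.002, 0.105], "angular": [-0.003, -0.003, 0], "hand": 0}, {"linear": [0, 0.002, 0.12], "angular": [-0.003, -0.003, 0], "hand": 0}, {"linear": [0, 0.002, 0.126], "angular": [-0.003, -0.003, 0], "hand": 0}, {"linear": [0, 0.002, 0.128], "angular": [-0.003, -0.003, 0], "hand": 0}]'

```text
clock: 16.65
tcp_pos: [0.5397, -0.3011, 0.0435]
tool_rot: [-3.141, -0.0, 1.702]
wrist_force: [0.3, -0.4, -1.3]
opening: 0.0229
```

>>> move_arm --commands '[{"linear": [0, 0, 0.002], "angular": [0, 0, 0], "hand": 0}, {"linear": [0, 0, 0.004], "angular": [0, 0, 0], "hand": 0}, {"linear": [0, 0, 0.006], "angular": [0, 0, 0], "hand": 0}]'

```text
clock: 16.95
tcp_pos: [0.54, -0.3013, 0.0382]
tool_rot: [3.141, 0.001, 1.702]
wrist_force: [-0.1, -0.4, -1.8]
opening: 0.0228
```

>>> move_arm --commands '[{"linear": [0, 0, 0.001], "angular": [0, 0, 0], "hand": 0}, {"linear": [0, 0, 0.002], "angular": [0, 0, 0], "hand": 0}, {"linear": [0, 0, 0.003], "angular": [0, 0, 0], "hand": 0}]'

```text
clock: 17.25
tcp_pos: [0.5401, -0.3013, 0.0352]
tool_rot: [3.141, 0.001, 1.701]
wrist_force: [0.5, 0.0, -1.5]
opening: 0.0225
```

>>> move_arm --commands '[{"linear": [0, 0, 0.001], "angular": [0, 0, 0], "hand": 0}, {"linear": [0, 0, 0.002], "angular": [0, 0, 0], "hand": 0}]'

```text
clock: 17.45
tcp_pos: [0.5401, -0.3013, 0.0332]
tool_rot: [3.141, 0.001, 1.701]
wrist_force: [0.4, -0.1, -1.7]
opening: 0.0229
```

>>> move_arm --commands '[{"linear": [0, 0, 0.001], "angular": [0, 0, 0], "hand": 0}, {"linear": [0, 0, 0.0015], "angular": [0, 0, 0], "hand": 0}]'

```text
clock: 17.65
tcp_pos: [0.54, -0.3014, 0.0315]
tool_rot: [3.141, 0.001, 1.701]
wrist_force: [0.5, 0.7, -1.1]
opening: 0.0226
```

>>> move_arm --commands '[{"linear": [0, 0, 0.001], "angular": [0, 0, 0], "hand": 0}]'

```text
clock: 17.75
tcp_pos: [0.5401, -0.3014, 0.0305]
tool_rot: [3.141, 0.001, 1.701]
wrist_force: [-0.3, -0.4, -0.7]
opening: 0.023
```

>>> move_arm --commands '[{"linear": [0, 0, 0.001], "angular": [0, 0, 0], "hand": 0}]'

```text
clock: 17.85
tcp_pos: [0.5402, -0.3016, 0.0301]
tool_rot: [3.14, 0.002, 1.702]
wrist_force: [-5.2, 0.7, 16.7]
opening: 0.023
```

>>> move_arm --commands '[{"linear": [0, 0, 0.001], "angular": [0, 0, 0], "hand": 0}]'

```text
clock: 17.95
tcp_pos: [0.5403, -0.3017, 0.0302]
tool_rot: [3.14, 0.002, 1.702]
wrist_force: [-3.8, 1.5, 14.1]
opening: 0.0224
```

It is on the floor (14 N) at TCP z 0.030. I'll release it and rise.

>>> move_arm --commands '[{"linear": [0, 0, -0.0003], "angular": [0, 0, 0], "hand": 0.4}, {"linear": [0, 0, -0.0003], "angular": [0, 0, 0], "hand": 0.7}, {"linear": [0, 0, -0.0003], "angular": [0, 0, 0], "hand": 0.7}, {"linear": [0, 0, -0.0003], "angular": [0, 0, 0], "hand": 0.7}]'

```text
clock: 18.35
tcp_pos: [0.5403, -0.3017, 0.0303]
tool_rot: [3.14, 0.002, 1.702]
wrist_force: [0.4, -0.2, -0.2]
opening: 0.0601
```

>>> move_arm --commands '[{"linear": [0, 0, -0.02], "angular": [0, 0, 0], "hand": 0.7}, {"linear": [0, 0, -0.05], "angular": [0, 0, 0], "hand": 0.7}, {"linear": [0, 0, -0.09], "angular": [0, 0, 0], "hand": 0.7}, {"linear": [0, 0, -0.13], "angular": [0, 0, 0], "hand": 0.7}, {"linear": [0.03, 0, -0.15], "angular": [0, 0, 0], "hand": 0.7}, {"linear": [0.0, 0, -0.17], "angular": [0, 0, 0], "hand": 0.7}]'

```text
clock: 18.95
tcp_pos: [0.5395, -0.2971, 0.202]
tool_rot: [3.14, 0.001, 1.705]
wrist_force: [1.7, -0.7, -0.2]
opening: 0.0596
```

```bash
python3 -c "
from h import *
delta((.539,-.301,.033),YAW)
c=vision.calibration('wrist');im=vision.get_image('wrist')[:,:,::-1].copy()
cv2.imwrite('pics/w13.png',im)
im=vision.get_image('scene')[:,:,::-1].copy()
cv2.imwrite('pics/s13.png',im)
im=vision.get_image('top')[:,:,::-1].copy()
cv2.imwrite('pics/t13.png',im)"
```

```text
t 18.95 tcp [ 0.5395 -0.2971  0.202 ] rot [3.140e+00 1.000e-03 1.705e+00] F [ 1.67 -0.7  -0.24] op 0.0596
lin [-0.0037 -0.0013  0.169 ] ang [0.0011 0.0006 0.0025]
```

View pics/w13.png

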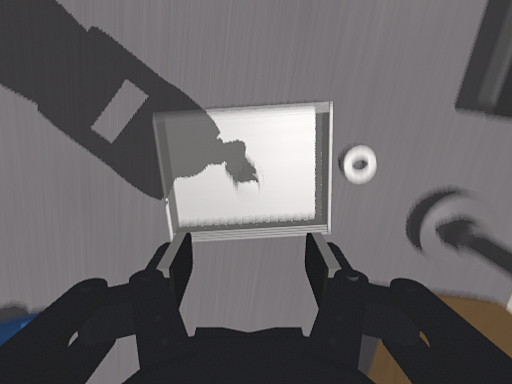

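View pics/s13.png

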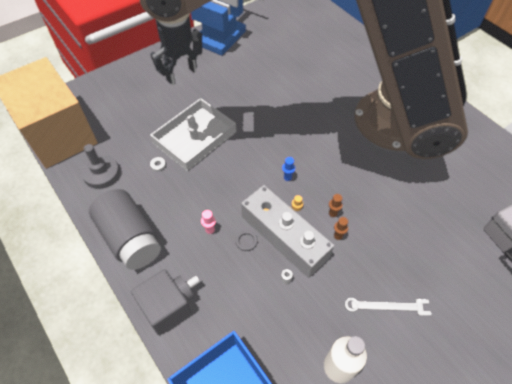

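View pics/t13.png

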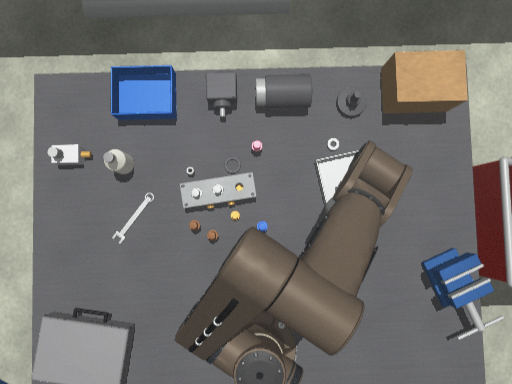

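>>> move_arm --commands '[{"linear": [0, 0, -0.02], "angular": [0, 0, 0], "hand": 0.7}, {"linear": [0, 0, -0.02], "angular": [0, 0, 0], "hand": 0.7}, {"linear": [0, 0, -0.02], "angular": [0, 0, 0], "hand": 0.7}]'

```text
clock: 19.4
tcp_pos: [0.54, -0.3019, 0.2203]
tool_rot: [3.139, 0.003, 1.701]
wrist_force: [0.0, -0.3, -0.9]
opening: 0.06
```

```bash
python3 -c "
from h import *
im=vision.get_image('scene')[:,:,::-1].copy()
a=cv2.resize(im[95:175,140:250],None,fx=5,fy=5,interpolation=cv2.INTER_CUBIC)
b=cv2.resize(im[175:285,230:340],None,fx=5,fy=5,interpolation=cv2.INTER_CUBIC)
cv2.imwrite('pics/s14.png',a);cv2.imwrite('pics/s14b.png',b)
print(proj('scene',(.54,-.3015,.087)),proj('scene',(.54,-.3015,.005)))
for b,z in((2,.107),(3,.107)):print(b,(proj('scene',(*BORE[b],z))-[230,175])*5, (proj('scene',(*BORE[b],z+.006))-[230,175])*5)
print(status.read_state()['wrist_force'])"
```

```text
[190.70119085 117.55784901] [194.03082208 136.54683908]
2 [285.50598432 203.92425647] [286.32758515 197.59483949]
3 [393.40792543 298.43676987] [394.79136721 292.41432661]
[ 0.24305838 -0.75163616 -0.34390346]
```

View pics/s14.png

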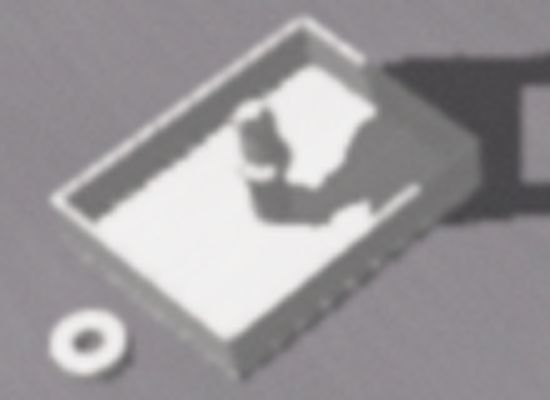

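View pics/s14b.png

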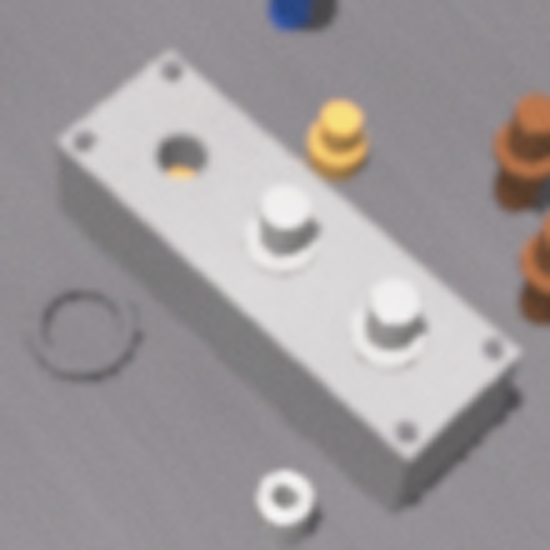

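The plunger stands upright in the tray, with its knob top at crop (255,112) against a predicted (254,113). Knobs 2 and 3 at (286,206) and (394,302) match their home predictions (285.5,204) and (393,298). The bystanders are where they were and the gripper is clear, so I'm handing in.

```bash
python3 -c "
from plant import ctrl
print(ctrl.finish_job())"
```

```text
the job is handed in; nothing more can be done
None
```

I finished the task and handed it in at about 19.5 s of the 67 s allowed; the hand-in gives no verdict.

- **Plungers 3 and 2:** both slid evenly at about 3.5 N on the wrist. I pressed each down until its collar met the block; both stopped at the same height. In the last picture both knobs match the home position to about 1 px.
- **Plunger 1:** this is the one that binds. About 8 mm into the stroke the resistance rose from 3 to 7 N within 1 mm, and I stopped there. By my estimate the load on its cup was about 8.5 N, well under the 18 N limit.
- **Reject tray:** I drew plunger 1 straight out and lowered it until I felt the tray floor (14–17 N), then released it. It stands upright near the tray's centre, and the gripper is clear of it.
- **Everything else:** I did not touch the bystanders or the look-alikes. By eye in the final pictures they are where they started, but I did not measure them.

**One disagreement:** the shut fingertips made contact about 26 mm above the reported TCP, although the interface text puts the TCP at the very end of the fingers. I relied on the contact force and the pictures instead, and used that offset for the later presses and the grasp.

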